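# Find the empty bay of the counter cable box

## Task

We need a free outlet for the breath tester: three of the four bays in the cable box on the roll-call counter are filled by power adapters that block their flaps, and one is empty. Press lightly on the edges of the flaps to find the one that rocks, then push that flap round with the fingertips until it stands wide open, well past half-way to upright (at least 65 degrees from level), and leave it standing so. Press gently, never take a flap between the fingers, and do not shift or pick up any of the things around the box.

Things in the scene. Friction and masses are not known exactly. Their poses are not given: they have to be found in the camera images.
- cable_box: long ivory plastic cable box screwed to the counter: 114 mm deep (its x; +x is the back, away from the robot), 392 mm long (its y), 80 mm tall; origin at the centre of its underside. Its top is four identical ivory flaps side by side along y at a pitch of 96 mm, each over a bay of its own, 102 mm (x) by 90 mm (y); outer walls 6 mm thick, their rims level with the flaps
- box_rim (a point): centre of the box's top, level with the rims. In three bays a power adapter 1 mm under the flap, a little springy on its plug, stops it: that flap gives 1 to 5 mm at its edge, firmer and firmer (about 8 N per mm). The empty bay has only a socket strip, 55 mm below the rim; its flap rocks either way at about 1 N and stays as left. Which one differs each time and cannot be seen
- flap1 (a joint): tilt of flap 1 (1 is at the box's +y end, 4 at its -y end), a stiff plate 96 mm (x) by 88 mm (y), 4 mm thick, turning on a pin along y through its middle, 2 mm below the rim. 0 = level, shut; positive = the edge on the robot's side (box -x) down in the bay and the back edge up; negative = the other way; ends at -1.45 and 1.45 where nothing blocks it
- flap1_top (a point): centre of flap 1's upper face, 2 mm above its pivot; x across the flap (its edges at -48 and +48 mm), y along the pivot, z out of the face; it tilts with the flap
- flap2 (a joint): tilt of flap 2 (1 is at the box's +y end, 4 at its -y end), a stiff plate 96 mm (x) by 88 mm (y), 4 mm thick, turning on a pin along y through its middle, 2 mm below the rim. 0 = level, shut; positive = the edge on the robot's side (box -x) down in the bay and the back edge up; negative = the other way; ends at -1.45 and 1.45 where nothing blocks it
- flap2_top (a point): centre of flap 2's upper face, 2 mm above its pivot; x across the flap (its edges at -48 and +48 mm), y along the pivot, z out of the face; it tilts with the flap
- flap3 (a joint): tilt of flap 3 (1 is at the box's +y end, 4 at its -y end), a stiff plate 96 mm (x) by 88 mm (y), 4 mm thick, turning on a pin along y through its middle, 2 mm below the rim. 0 = level, shut; positive = the edge on the robot's side (box -x) down in the bay and the back edge up; negative = the other way; ends at -1.45 and 1.45 where nothing blocks it
- flap3_top (a point): centre of flap 3's upper face, 2 mm above its pivot; x across the flap (its edges at -48 and +48 mm), y along the pivot, z out of the face; it tilts with the flap
- flap4 (a joint): tilt of flap 4 (1 is at the box's +y end, 4 at its -y end), a stiff plate 96 mm (x) by 88 mm (y), 4 mm thick, turning on a pin along y through its middle, 2 mm below the rim. 0 = level, shut; positive = the edge on the robot's side (box -x) down in the bay and the back edge up; negative = the other way; ends at -1.45 and 1.45 where nothing blocks it
- flap4_top (a point): centre of flap 4's upper face, 2 mm above its pivot; x across the flap (its edges at -48 and +48 mm), y along the pivot, z out of the face; it tilts with the flap
- tester: the breath tester: ivory handset on a bent steel stand with a dark steel foot plate 130 x 100 mm, 240 mm tall in all, standing off the right-hand end of the cable box; origin at the centre of the underside of the foot; loose, to be left alone
- webcam: an ivory webcam on a clip foot, 85 mm wide and 83 mm tall, off the left-hand end of the cable box; origin under its foot; loose, to be left alone
- card_reader: a grey licence-card reader, 105 x 75 mm, 30 mm tall at its back, right of centre on the robot's side; origin at the centre of its underside; loose, to be left alone
- mouthpiece_cup: a steel cup of white mouthpiece tubes, 72 mm across, 105 mm tall with the tubes, standing close behind the cable box; origin at the centre of its underside; loose, to be left alone
- ink_pad: a black ink pad with a blue face, 70 x 105 x 15 mm, lying close in front of the cable box; origin at the centre of its underside; loose, to be left alone
- date_stamp: a small turned wooden hand stamp, 28 mm across and 66 mm tall, standing close behind the cable box; origin at the centre of its underside; loose, to be left alone
- note_pad: a pad of pink notes, 75 x 75 x 16 mm, lying close in front of the cable box; origin at the centre of its underside; loose, to be left alone
- pen: a red pen 135 mm long and 12 mm thick, lying in front of the cable box; origin under the middle; loose, to be left alone

How it is judged:
At the end, for the whole second after the job is handed in: the one flap that can turn stands open, at least 65 degrees (1.12 rad allowed) from level in either direction, and all flaps are at rest (((value of joint flap1 above 1.12 rad or value of joint flap1 below -1.12 rad) or (value of joint flap2 above 1.12 rad or value of joint flap2 below -1.12 rad) or (value of joint flap3 above 1.12 rad or value of joint flap3 below -1.12 rad) or (value of joint flap4 above 1.12 rad or value of joint flap4 below -1.12 rad)) and velocity of joint flap1 between -0.05 and 0.05 rad/s and velocity of joint flap2 between -0.05 and 0.05 rad/s and velocity of joint flap3 between -0.05 and 0.05 rad/s and velocity of joint flap4 between -0.05 and 0.05 rad/s); the robot touches nothing.
It fails at once if the cable box or a flap is pressed by the fingers with more than 40 N (contact force between cable_box and the fingers above 40 N).
It fails at once if a flap is taken between the fingers ((x of the grasp point in the frame of flap1_top between -0.046 and 0.046 m and y of the grasp point in the frame of flap1_top between -0.042 and 0.042 m and z of the grasp point in the frame of flap1_top between -0.005 and 0.001 m) or (x of the grasp point in the frame of flap2_top between -0.046 and 0.046 m and y of the grasp point in the frame of flap2_top between -0.042 and 0.042 m and z of the grasp point in the frame of flap2_top between -0.005 and 0.001 m) or (x of the grasp point in the frame of flap3_top between -0.046 and 0.046 m and y of the grasp point in the frame of flap3_top between -0.042 and 0.042 m and z of the grasp point in the frame of flap3_top between -0.005 and 0.001 m) or (x of the grasp point in the frame of flap4_top between -0.046 and 0.046 m and y of the grasp point in the frame of flap4_top between -0.042 and 0.042 m and z of the grasp point in the frame of flap4_top between -0.005 and 0.001 m)).
It fails at once if a thing standing around the box is shifted or lifted by more than 15 mm (distance of any of tester, webcam, card_reader, mouthpiece_cup, ink_pad, date_stamp, note_pad, pen from where it was at the start of the episode above 0.015 m).
It also fails if it takes over 48 s, if anything falls off the work surface, if the arm or the gripper's body presses on something with over 40 N, if the wrist force passes 120 N, or if a joint passes its speed limit or range.

## Robot

A 6-joint arm with a two-finger parallel gripper is mounted at the origin on the work surface. World frame = base frame: x ahead of the robot, y to its left, z up, the work surface at z = 0. Lengths are in m, angles in rad, forces in N, time in s.
With the tool pointing down it reaches from about 0.425 to 1.125 m from the base axis. Payload 14.9 kg.
Tool frame: the origin (TCP) lies midway between the tips of the shut fingers; the grasp point (between the pads) lies 19 mm behind it; z points along the fingers, y is the line along which they close (so a half turn about z gives the same grasp; the last joint's range is limited). The gripper opens to 91 mm and grips with 3 to 60 N. Pads are 32 mm wide; open, the fingers measure 118 mm over their backs; the gripper's body (76 mm by 178 mm) begins 60 mm behind the grasp point.
Start: joints at [1.186, 0.379, 1.734, -0, 1.028, -0.033], TCP at [0.241, 0.657, 0.18] pointing down, gripper open.
Joint ranges: [-2.77, 2.77], [-0.74, 2.19], [0, 2.66], [-1.06, 4.2], [0.31, 2.87], [-3.08, 3.08]. Speed limits (rad/s): [1.89, 1.89, 2.39, 3.14, 3.14, 3.14].

## Interface

Orientations are given as a unit quaternion [w, x, y, z].
In Python, from workcell import bot gives the robot as it stands.
- The arm moves only by the tool play_rows, never from a script. Its arguments are lists of equal length, an entry for each row: "translation": the shift along the world's x, y, z in m, a list of three; "rotation": the turn, a rotation vector about the world's x, y, z in rad, a list of three; "fingers": the opening, from 0 (shut) to 1 (fully open). In form: {"translation": [[dx, dy, dz], ...], "rotation": [[rx, ry, rz], ...], "fingers": [fingers, ...]}. A call has 1 to 12 rows; each row is the pose to reach, as a shift and turn from the pose commanded when the call began; what a row does not reach only later rows make up. A row lasts 1/10 s, in which the tool goes at most 50 mm and 8.59 degrees, less where a joint would pass 70% of its speed; a pose out of reach is approached as far as the arm can. A call with a gripper value outside its range is refused whole. The fingers move at their own pace and stop on an object; the grip force is fixed at half the most. Time passes only in rows, so rows that repeat a pose let the fingers close. It gives the time, the measured TCP pose, the force, the opening and the grip force at its end, in the units of the state.
- bot.state(): the state, without advancing time (a new reading comes with each control period).
- bot.capture(name): name is "scene" or "top" or "wrist"; returns a dict with "image" (420x560x3 uint8, red, green, blue), "K" (3x3 intrinsics, pixels), "extrinsics" (4x4, takes a point from camera to world coordinates); the wrist camera has in their place "hand_eye" (4x4, takes a point from camera to tool coordinates, whose origin is the TCP and whose axes are the flange's). Camera axes: x right, y down, z forward; pixel columns grow to the right and rows downward; lengths in m; the calibration is good to about 2 mm. A picture is of the moment at which its call begins: read the wrist's pose just before it. There is no depth.
- bot.close_job(): hands the job in; it is judged then, once.
The state is a dict: "time_s": time; "qpos": joint angles; "joint_velocities": joint speeds; "effort": joint torques, N m; "ee_pos": TCP position; "orientation": TCP orientation; "wrist_force": force on the tool from outside, world axes, zero at the start; "torque": the same for the moment, N m; "width": finger opening in m; "gripper_force": force on a finger pad.
Only numpy, scipy, OpenCV 4.12 (cv2) and the standard library are available. Lean on these libraries where they do the work, as an engineer would, in place of code of your own. Each camera call takes 0.05 s, during which the arm holds its last target. There are 200 camera calls.

## Working session

There is one attempt and no reset: what is moved stays moved. The work goes in short steps, Python scripts to look and compute and a tool call to move; the robot and the scene stay as the last step left them, time stands still between calls to the robot, and variables do not carry over. Pictures are saved under pics/ and viewed, at most 10 in all, crops included, and the job is handed in when it is done.

Besides the shell and the picture viewer there is one more tool, called as name(argument=value, ...) on one line, values as JSON. play_rows: Moves the arm, as the interface text tells. Its arguments: {"type":"object","properties":{"translation":{"type":"array"},"rotation":{"type":"array"},"fingers":{"type":"array"}},"required":["translation","rotation","fingers"]}

```bash
mkdir -p pics; python3 - <<'E'
from workcell import bot
import cv2,numpy as np
s=bot.state();print(s)
for n in("scene","top"):
    c=bot.capture(n);cv2.imwrite(f"pics/{n}.png",c["image"][:,:,::-1]);np.savez(f"{n}.npz",K=c["K"],E=c["extrinsics"]);print(n,c["K"].tolist(),c["extrinsics"].round(4).tolist())
E
```

```text
{'time_s': 0.0, 'qpos': array([ 1.18567444e+00,  3.79401656e-01,  1.73477108e+00, -2.33587971e-05,
        1.02851005e+00, -3.32761254e-02]), 'joint_velocities': array([-0.00083999, -0.00235847,  0.00082707,  0.00011098,  0.00140236,
       -0.00103848]), 'effort': array([ 1.91718442e-03, -7.63718963e+01, -4.34369516e+01,  6.51760865e-02,
        4.23905952e-02, -9.64429091e-05]), 'ee_pos': array([0.24107497, 0.65671848, 0.17919791]), 'orientation': array([-1.03415697e-04,  1.75010883e-01,  9.84566348e-01, -5.35262766e-04]), 'wrist_force': array([ 0.33209222, -0.00394422, -0.07987933]), 'torque': array([ 0.02077719, -0.01196343, -0.00559793]), 'gripper_force': 0.0, 'width': 0.09143934854039984}
scene [[438.33765181195963, 0.0, 280.4040958633181], [0.0, 438.33765181195963, 207.6671082240454], [0.0, 0.0, 1.0]] [[-0.6133, 0.5219, -0.5928, 1.2448], [0.7898, 0.4074, -0.4585, 0.5349], [0.0022, -0.7494, -0.6621, 0.8716], [0.0, 0.0, 0.0, 1.0]]
top [[400.3455922885375, 0.0, 281.75748366449653], [0.0, 400.3455922885375, 212.4609532717332], [0.0, 0.0, 1.0]] [[-0.0031, -0.9857, 0.1684, 0.3698], [-1.0, 0.0042, 0.0063, -0.0175], [-0.007, -0.1684, -0.9857, 1.0425], [0.0, 0.0, 0.0, 1.0]]
```

View pics/scene.png

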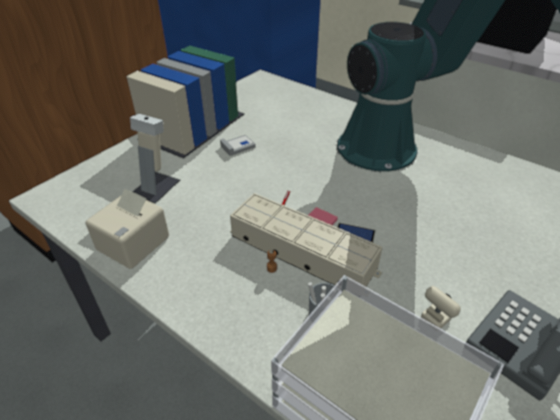

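View pics/top.png

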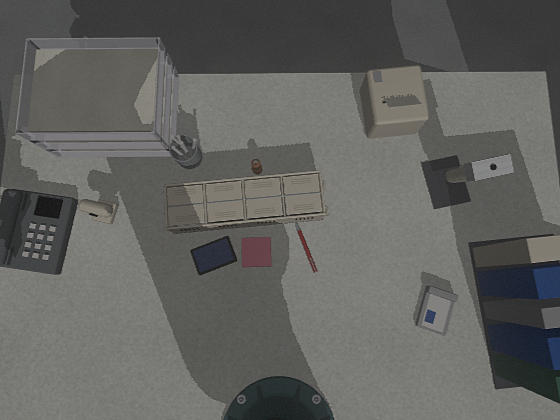

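The top view shows the box with top-face corners near (165,186), (322,172), (325,214) and (167,229), flap 1 on the left. I'll enlarge it to get the corners more exactly.

```bash
python3 - <<'E'
import cv2
i=cv2.imread("pics/top.png")[145:265,150:350]
cv2.imwrite("pics/crop.png",cv2.resize(cv2.convertScaleAbs(i,alpha=1.5),None,fx=4,fy=4,interpolation=cv2.INTER_CUBIC))
E
```

```text
(no output)
```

View pics/crop.png

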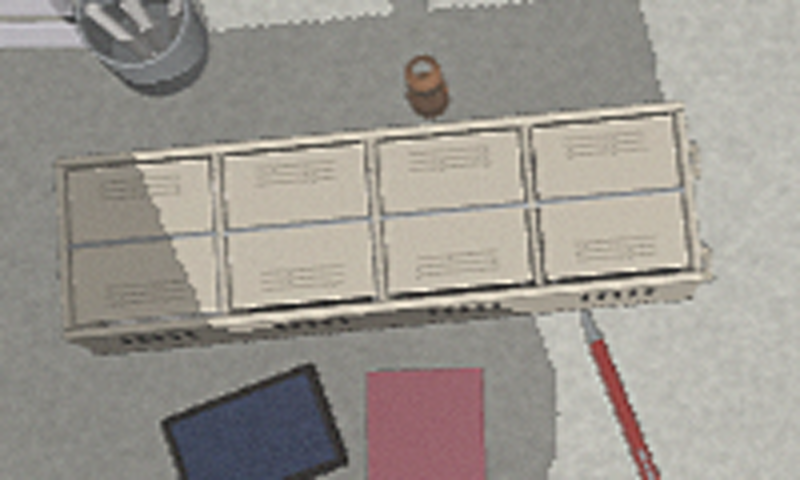

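```bash
cat >h.py <<'E'
import numpy as np
d=np.load("top.npz");K,E=d["K"],d["E"]
def px(u,v,z):
    r=E[:3,:3]@np.linalg.inv(K)@[u,v,1];o=E[:3,3];return o+r*(z-o[2])/r[2]
E
python3 - <<'E'
from h import *
P=np.array([px(150+a/4,145+b/4,.08)[:2] for a,b in[(55,161),(682,104),(697,276),(66,330)]])
print(P.round(4).tolist())
e=lambda a,b:np.linalg.norm(P[a]-P[b]).round(4)
print(e(0,1),e(3,2),e(0,3),e(1,2))
v=(P[0]-P[1])+(P[3]-P[2]);yaw=np.arctan2(-v[0],v[1]);c=P.mean(0);print("yaw",yaw,"c",c)
R=np.array([[np.cos(yaw),-np.sin(yaw)],[np.sin(yaw),np.cos(yaw)]])
for i in range(4):print(i+1,"front x-40",(c+R@[-.040,.144-.096*i]).round(4))
from workcell import bot
s=bot.state();from scipy.spatial.transform import Rotation as Ro
q=s["orientation"];M=Ro.from_quat([*q[1:],q[0]]).as_matrix();print("tool y ang",np.arctan2(-M[0,1],M[1,1]),s["ee_pos"])
E
```

```text
[[0.6038, 0.2803], [0.6382, -0.1078], [0.53, -0.1148], [0.4984, 0.2687]]
0.3896 0.3848 0.106 0.1084
yaw 0.08537895869918796 c [0.56757862 0.08160501]
1 front x-40 [0.5154 0.2217]
2 front x-40 [0.5236 0.126 ]
3 front x-40 [0.5318 0.0304]
4 front x-40 [ 0.54   -0.0653]
tool y ang -0.3517990263014874 [0.24105358 0.65674975 0.17925216]
```

play_rows(translation=[[0.284, -0.434, 0], [0.284, -0.434, 0], [0.284, -0.434, 0], [0.284, -0.434, 0], [0.284, -0.434, 0], [0.284, -0.434, 0], [0.284, -0.434, 0], [0.284, -0.434, 0], [0.284, -0.434, 0], [0.284, -0.434, 0], [0.284, -0.434, 0], [0.284, -0.434, 0]], rotation=[[0, 0, 0.437], [0, 0, 0.437], [0, 0, 0.437], [0, 0, 0.437], [0, 0, 0.437], [0, 0, 0.437], [0, 0, 0.437], [0, 0, 0.437], [0, 0, 0.437], [0, 0, 0.437], [0, 0, 0.437], [0, 0, 0.437]], fingers=[0, 0, 0, 0, 0, 0, 0, 0, 0, 0, 0, 0])

```text
time_s: 1.3
ee_pos: [0.5262, 0.2211, 0.1796]
orientation: [-0.0, -0.041, 0.999, -0.0]
wrist_force: [-0.3, 0.7, -0.3]
width: 0.0004
gripper_force: 0.0
```

play_rows(translation=[[0, 0, 0], [0, 0, 0], [0, 0, 0], [0, 0, -0.04], [0, 0, -0.07], [0, 0, -0.085], [0, 0, -0.085], [0, 0, -0.085]], rotation=[[0, 0, 0], [0, 0, 0], [0, 0, 0], [0, 0, 0], [0, 0, 0], [0, 0, 0], [0, 0, 0], [0, 0, 0]], fingers=[0, 0, 0, 0, 0, 0, 0, 0])

```text
time_s: 2.1
ee_pos: [0.5257, 0.2237, 0.0958]
orientation: [0.0, -0.043, 0.999, 0.0]
wrist_force: [-0.1, 0.9, 0.5]
width: 0.0004
gripper_force: 0.0
```

```bash
python3 - <<'E'
from workcell import bot
import cv2
s=bot.state();print({k:s[k] for k in("time_s","ee_pos","orientation","wrist_force","width")})
a=bot.capture("scene")["image"][150:330,200:440,::-1];b=bot.capture("top")["image"][130:310,130:370,::-1]
import numpy as np
cv2.imwrite("pics/a1.png",cv2.resize(np.vstack([a,b]),None,fx=1.65,fy=1.65,interpolation=cv2.INTER_CUBIC))
E
```

```text
{'time_s': 2.1, 'ee_pos': array([0.52565961, 0.22366804, 0.09575181]), 'orientation': array([ 3.32080784e-04, -4.28450512e-02,  9.99081668e-01,  1.08087476e-04]), 'wrist_force': array([-0.07757009,  0.94443446,  0.52944775]), 'width': 0.00035779230587801693}
```

View pics/a1.png

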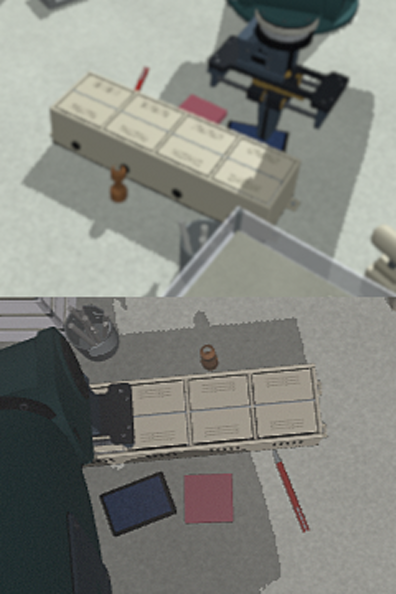

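The fingers are shut over the front half of flap 1, with nothing touched. Pressing lightly.

play_rows(translation=[[0, 0, -0.01], [0, 0, -0.016], [0, 0, -0.018], [0, 0, -0.018]], rotation=[[0, 0, 0], [0, 0, 0], [0, 0, 0], [0, 0, 0]], fingers=[0, 0, 0, 0])

```text
time_s: 2.6
ee_pos: [0.5249, 0.223, 0.0764]
orientation: [-0.0, -0.043, 0.999, -0.0]
wrist_force: [-0.2, -0.4, 1.3]
width: 0.0
gripper_force: 0.0
```

play_rows(translation=[[0, 0, -0.002], [0, 0, -0.003], [0, 0, -0.003]], rotation=[[0, 0, 0], [0, 0, 0], [0, 0, 0]], fingers=[0, 0, 0])

```text
time_s: 2.9
ee_pos: [0.5252, 0.2231, 0.0737]
orientation: [-0.0, -0.043, 0.999, -0.0]
wrist_force: [-0.7, -0.3, 0.0]
width: 0.0001
gripper_force: 0.0
```

play_rows(translation=[[0, 0, -0.004], [0, 0, -0.008], [0, 0, -0.008]], rotation=[[0, 0, 0], [0, 0, 0], [0, 0, 0]], fingers=[0, 0, 0])

```text
time_s: 3.2
ee_pos: [0.5248, 0.223, 0.0652]
orientation: [-0.0, -0.043, 0.999, -0.0]
wrist_force: [-0.1, -0.2, -0.1]
width: 0.0005
gripper_force: 0.0
```

```bash
python3 - <<'E'
from workcell import bot
import cv2
s=bot.state();print({k:s[k] for k in("time_s","ee_pos","wrist_force")})
a=bot.capture("scene")["image"][190:300,280:430,::-1]
cv2.imwrite("pics/a2.png",cv2.resize(a,None,fx=5,fy=5,interpolation=cv2.INTER_CUBIC))
E
```

```text
{'time_s': 3.2, 'ee_pos': array([0.52483313, 0.22298101, 0.0651561 ]), 'wrist_force': array([-0.06443711, -0.21378257, -0.05643133])}
```

View pics/a2.png

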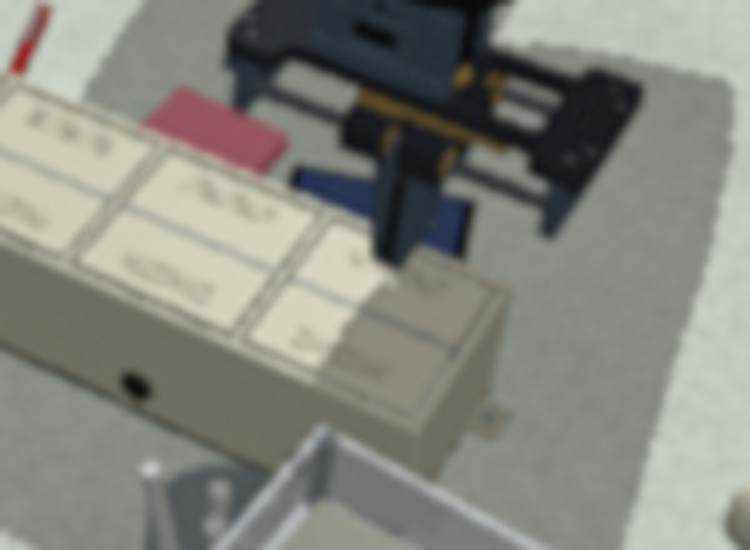

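```bash
python3 - <<'E'
import h,numpy as np
d=np.load("scene.npz");K,E=d["K"],d["E"];h.K,h.E=K,E
for n,(u,v) in dict(FL=(505,290),BL=(418,425),rim12F=(325,215),rim12B=(243,333),tip=(395,262)).items():print(n,h.px(280+u/5,190+v/5,.08).round(4))
p=np.array([.5248,.223,.0652]);
for z in(.0652,.08):
  q=np.linalg.inv(E)@[p[0],p[1],z,1];q=K@q[:3];print((q[:2]/q[2]-[280,190])*5)
E
```

```text
FL [0.502  0.2751 0.08  ]
BL [0.6038 0.2842 0.08  ]
rim12F [0.5116 0.1772 0.08  ]
rim12B [0.6056 0.1886 0.08  ]
tip [0.5187 0.2225 0.08  ]
[386.22802246 289.84501748]
[389.73596019 269.4287974 ]
```

The fingertips, seen ending near crop pixel (400,265), look higher than the measured TCP and flap 1 is still level, with no contact force. I'll go on down in small steps.

play_rows(translation=[[0, 0, -0.002], [0, 0, -0.003], [0, 0, -0.003]], rotation=[[0, 0, 0], [0, 0, 0], [0, 0, 0]], fingers=[0, 0, 0])

```text
time_s: 3.55
ee_pos: [0.5251, 0.2231, 0.0627]
orientation: [-0.0, -0.043, 0.999, -0.0]
wrist_force: [-0.2, -0.3, -0.8]
width: 0.0007
gripper_force: 0.0
```

```bash
python3 - <<'E'
from workcell import bot
import cv2,numpy as np
s=bot.state();print({k:s[k] for k in("time_s","ee_pos","wrist_force","torque","effort")})
c=bot.capture("wrist");print(c["hand_eye"].round(3).tolist())
a=bot.capture("scene")["image"][190:300,280:430,::-1]
cv2.imwrite("pics/a3.png",np.vstack([c["image"][:,:,::-1][60:,:][:330],cv2.resize(a,(560,260),interpolation=cv2.INTER_CUBIC)]))
E
```

```text
{'time_s': 3.55, 'ee_pos': array([0.52513915, 0.22308944, 0.06268763]), 'wrist_force': array([-0.24944826, -0.25406784, -0.7815042 ]), 'torque': array([ 0.01704199, -0.01512079,  0.00508869]), 'effort': array([-1.61821688e-03, -6.37167621e+01, -3.33985269e+01, -9.42552870e-03,
        4.17465193e-02, -9.07029153e-05])}
[[0.001, -0.958, -0.288, 0.082], [1.0, 0.001, 0.0, 0.001], [-0.0, -0.288, 0.958, -0.204], [0.0, 0.0, 0.0, 1.0]]
```

View pics/a3.png

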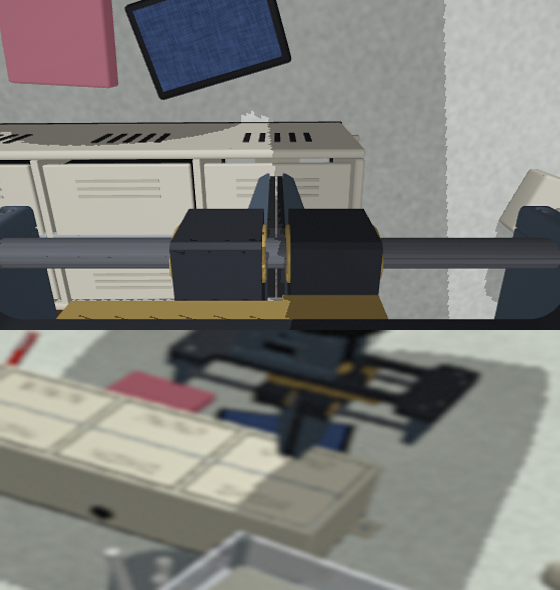

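```bash
cat >>h.py <<'E'
from scipy.spatial.transform import Rotation as Ro
yaw=.088; C=np.array([.5575,.0835,0])  # refined below
def wproj(c,s,P):
    q=s["orientation"];T=np.eye(4);T[:3,:3]=Ro.from_quat([*q[1:],q[0]]).as_matrix();T[:3,3]=s["ee_pos"]
    Q=np.linalg.inv(T@c["hand_eye"])@np.append(P,1);Q=c["K"]@Q[:3];return Q[:2]/Q[2]
def bw(x,y,z):return C+Ro.from_euler("z",yaw).apply([x,y,z])
E
python3 - <<'E'
from h import *
from workcell import bot
import cv2
C[:]=[.5670,.0820,0]
s=bot.state();c=bot.capture("wrist");im=cv2.resize(c["image"][:,:,::-1],None,fx=3,fy=3,interpolation=cv2.INTER_CUBIC).copy()
print(c["K"].round(1).tolist())
for nm,P in dict(tcp=s["ee_pos"],FLtop=bw(-.057,.196,.08),tcp80=s["ee_pos"]+[0,0,.017],flapFL=bw(-.048,.188,.08),flapFR=bw(-.048,.1,.08),flap2FL=bw(-.048,.092,.08)).items():print(nm,wproj(c,s,P).round(1))
for th,col in((0,(0,255,0)),(.35,(0,0,255))):
    L=[bw(x*np.cos(th)-.002*np.sin(th)*0,y,.08+x*np.sin(th)) for x,y in((0,.1),(-.048,.1),(-.048,.188),(0,.188))]
    cv2.polylines(im,[np.int32([3*wproj(c,s,p) for p in L])],False,col,1)
cv2.circle(im,tuple(np.int32(3*wproj(c,s,s["ee_pos"]))),5,(255,0,255),1)
cv2.imwrite("pics/w.png",im[180*3:290*3,160*3:400*3])
E
```

```text
[[335.3, 0.0, 275.7], [0.0, 335.3, 210.4], [0.0, 0.0, 1.0]]
tcp [274.3 239.9]
FLtop [363.1 206.1]
tcp80 [274.1 250.3]
flapFL [348.4 220.8]
flapFR [198.8 221. ]
flap2FL [185.2 221. ]
```

View pics/w.png

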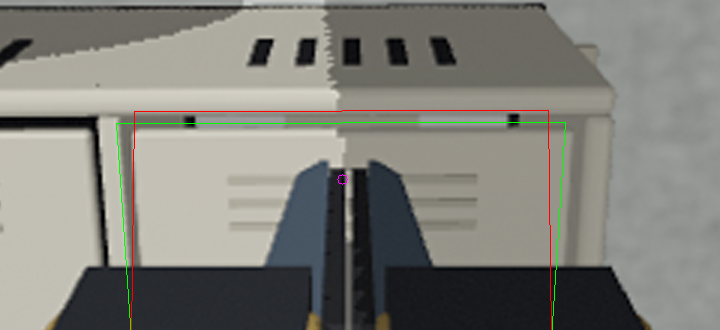

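Flap 1's outline narrows and moves like the tilted (red) prediction, while flap 2's front gap stays thin and black. So flap 1 is the free one, already turning. Pushing on down, then backwards.

play_rows(translation=[[0, 0, -0.002], [0, 0, -0.004], [0, 0, -0.006], [0, 0, -0.008], [0.003, 0, -0.008], [0.006, 0.0005, -0.008], [0.006, 0.0005, -0.008], [0.006, 0.0005, -0.008]], rotation=[[0, 0, 0], [0, 0, 0], [0, 0, 0], [0, 0, 0], [0, 0, 0], [0, 0, 0], [0, 0, 0], [0, 0, 0]], fingers=[0, 0, 0, 0, 0, 0, 0, 0])

```text
time_s: 4.5
ee_pos: [0.5314, 0.2237, 0.0549]
orientation: [0.0, -0.043, 0.999, 0.0]
wrist_force: [-0.6, -0.1, 0.4]
width: 0.0003
gripper_force: 0.0
```

```bash
python3 - <<'E'
from workcell import bot
import cv2,numpy as np
s=bot.state();print({k:s[k] for k in("time_s","ee_pos","wrist_force")})
w=bot.capture("wrist")["image"][170:290,160:400,::-1]
a=bot.capture("scene")["image"][190:310,280:440,::-1]
cv2.imwrite("pics/a4.png",np.vstack([cv2.resize(w,(520,260),interpolation=cv2.INTER_CUBIC),cv2.resize(a,(520,340),interpolation=cv2.INTER_CUBIC)]))
E
```

```text
{'time_s': 4.5, 'ee_pos': array([0.53135735, 0.22367294, 0.05488871]), 'wrist_force': array([-0.57184657, -0.09700518,  0.42534251])}
```

View pics/a4.png

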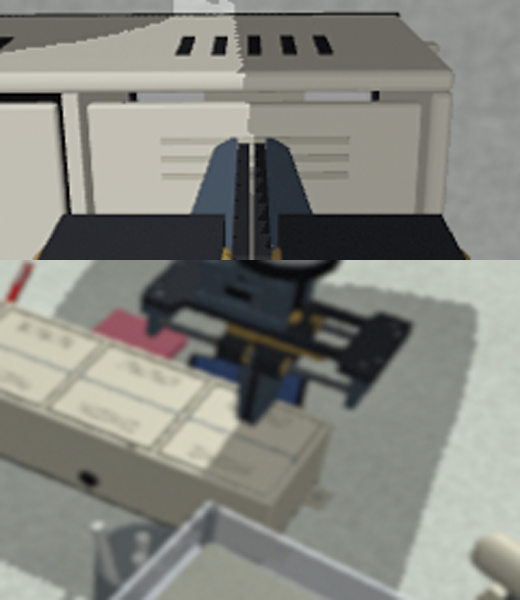

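```bash
python3 - <<'E'
from h import *
from workcell import bot
import cv2
d=np.load("scene.npz");Ks,Es=d["K"],d["E"]
def sp(P):
    q=Ks@(np.linalg.inv(Es)@np.append(P,1))[:3];return q[:2]/q[2]
a=cv2.imread("pics/scene.png")[:,:,::-1].astype(int);b=bot.capture("scene")["image"].astype(int);s=bot.state()
C[:]=[.5600,.0840,0]
D=np.abs(a-b).max(2)
for n,x0,x1,y0,y1 in(("f1 back",.006,.044,.104,.184),("f1 front+y",-.04,-.006,.165,.184),("f1 front-y",-.04,-.006,.104,.125),("f2 back",.006,.044,.01,.09)):
    m=np.zeros(D.shape,np.uint8);cv2.fillPoly(m,[np.int32([sp(bw(x,y,.08)) for x,y in((x0,y0),(x1,y0),(x1,y1),(x0,y1))])],1)
    print(n,D[m>0].mean().round(1),(D[m>0]>30).mean().round(2))
print("tcp px",sp(s["ee_pos"]),"tcp+25",sp(s["ee_pos"]+[0,0,.025]),s["ee_pos"])
dk=(b.max(2)<75)
for r in range(225,262,2):
    c=np.where(dk[r,345:375])[0];print(r,(c.min()+345,c.max()+345,len(c)) if len(c) else None,end=" ")
cv2.imwrite("pics/d.png",np.vstack([cv2.resize(np.uint8(x[200:292,290:400,::-1]),(550,300),interpolation=cv2.INTER_CUBIC) for x in(a,b)]))
E
```

```text
f1 back 10.3 0.06
f1 front+y 6.0 0.0
f1 front-y 24.8 0.3
f2 back 8.4 0.0
tcp px [355.69456417 252.34896098] tcp+25 [356.86043315 245.49302516] [0.5311518  0.22362367 0.05486654]
225 (np.int64(347), np.int64(370), 23) 227 (np.int64(352), np.int64(370), 17) 229 (np.int64(353), np.int64(373), 21) 231 (np.int64(353), np.int64(374), 19) 233 (np.int64(354), np.int64(373), 15) 235 (np.int64(354), np.int64(373), 16) 237 (np.int64(354), np.int64(373), 15) 239 (np.int64(354), np.int64(372), 14) 241 (np.int64(354), np.int64(372), 11) 243 (np.int64(354), np.int64(361), 8) 245 (np.int64(354), np.int64(359), 6) 247 (np.int64(357), np.int64(357), 1) 249 None 251 None 253 None 255 None 257 None 259 None 261 None
```

View pics/d.png

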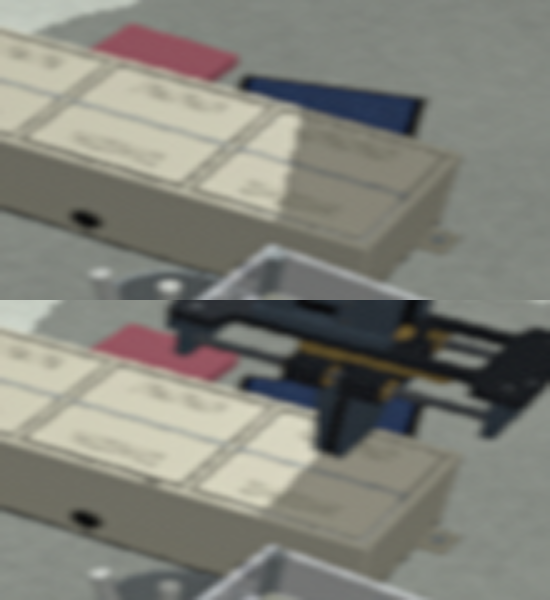

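Before and after views show flap 1 still level, and the fingertips end at about pixel row 247 where the measured TCP projects to 252. So the tips have not pressed yet. I'll keep lowering in small steps, watching the force.

play_rows(translation=[[-0.003, 0, -0.001], [-0.006, 0, -0.002], [-0.006, 0, -0.003], [-0.006, 0, -0.003]], rotation=[[0, 0, 0], [0, 0, 0], [0, 0, 0], [0, 0, 0]], fingers=[0, 0, 0, 0])

```text
time_s: 5.05
ee_pos: [0.525, 0.2236, 0.0517]
orientation: [-0.0, -0.043, 0.999, -0.0]
wrist_force: [-0.9, -0.4, 0.1]
width: 0.0008
gripper_force: 0.0
```

play_rows(translation=[[0, 0, -0.001], [0, 0, -0.002], [0, 0, -0.002]], rotation=[[0, 0, 0], [0, 0, 0], [0, 0, 0]], fingers=[0, 0, 0])

```text
time_s: 5.35
ee_pos: [0.5252, 0.2236, 0.0497]
orientation: [-0.0, -0.043, 0.999, -0.0]
wrist_force: [-0.8, -0.0, -0.7]
width: 0.0006
gripper_force: 0.0
```

play_rows(translation=[[0, 0, -0.001], [0, 0, -0.002], [0, 0, -0.003], [0, 0, -0.003]], rotation=[[0, 0, 0], [0, 0, 0], [0, 0, 0], [0, 0, 0]], fingers=[0, 0, 0, 0])

```text
time_s: 5.75
ee_pos: [0.5251, 0.2236, 0.0467]
orientation: [-0.0, -0.043, 0.999, -0.0]
wrist_force: [0.4, -0.7, -0.9]
width: 0.0007
gripper_force: 0.0
```

```bash
cat >chk.py <<'E'
from h import *
from workcell import bot
import cv2
d=np.load("scene.npz");Ks,Es=d["K"],d["E"]
def sp(P):
    q=Ks@(np.linalg.inv(Es)@np.append(P,1))[:3];return q[:2]/q[2]
a=cv2.imread("pics/scene.png")[:,:,::-1].astype(int);b=bot.capture("scene")["image"].astype(int);s=bot.state()
C[:]=[.5600,.0840,0]
D=np.abs(a-b).max(2)
for k in range(4):
    o=-.096*k;m=np.zeros(D.shape,np.uint8);cv2.fillPoly(m,[np.int32([sp(bw(x,y+o,.08)) for x,y in((.006,.104),(.044,.104),(.044,.184),(.006,.184))])],1)
    print("f",k+1,D[m>0].mean().round(1),(D[m>0]>30).mean().round(2))
dk=b.max(2)<75;u=int(sp(s["ee_pos"])[0]);r=np.where(dk[200:290,u-6:u+8].any(1))[0]+200
print("tcp",sp(s["ee_pos"]).round(1),"dark to",r.max(),s["ee_pos"].round(4),s["wrist_force"].round(1),s["time_s"])
E
python3 chk.py
```

```text
f 1 10.2 0.05
f 2 8.3 0.0
f 3 8.2 0.0
f 4 8.1 0.0
tcp [356.5 253.2] dark to 248 [0.5252 0.2236 0.0467] [-0.2 -0.6 -0.4] 5.8
```

play_rows(translation=[[0.006, 0, 0], [0.012, 0.001, 0], [0.012, 0.001, 0]], rotation=[[0, 0, 0], [0, 0, 0], [0, 0, 0]], fingers=[0, 0, 0])

```text
time_s: 6.1
ee_pos: [0.5384, 0.2249, 0.047]
orientation: [0.0, -0.042, 0.999, 0.0]
wrist_force: [0.3, -1.2, 0.9]
width: 0.0006
gripper_force: 0.0
```

```bash
python3 chk.py; python3 - <<'E'
from workcell import bot
import cv2,numpy as np
w=bot.capture("wrist")["image"][170:290,160:400,::-1]
a=bot.capture("scene")["image"][215:290,310:400,::-1]
cv2.imwrite("pics/a5.png",np.vstack([cv2.resize(w,(520,260),interpolation=cv2.INTER_CUBIC),cv2.resize(a,(520,330),interpolation=cv2.INTER_CUBIC)]))
E
```

```text
f 1 10.8 0.06
f 2 8.7 0.0
f 3 8.6 0.0
f 4 8.5 0.0
tcp [354.4 256.2] dark to 251 [0.5378 0.2247 0.0469] [0.1 0.2 0.1] 6.15
```

View pics/a5.png

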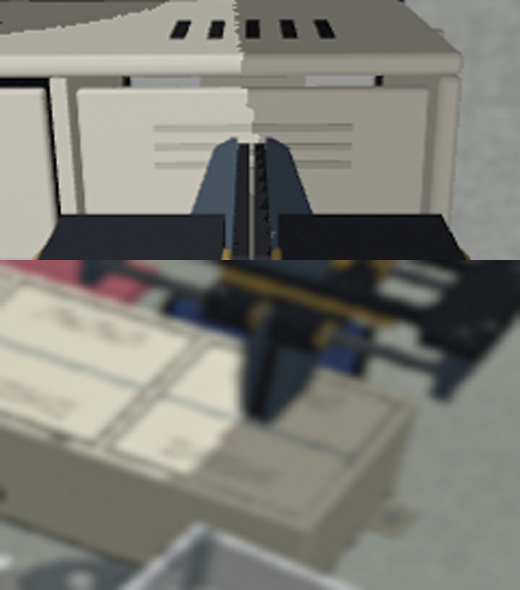

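Comparing the wrist and scene views, and allowing for the 32 mm pad width, the tips sit about at the flap surface: over the vents in the wrist view, on the seam in the scene view. Flap 1 is still level. I'm back off the pivot a little and lowering further.

play_rows(translation=[[-0.004, 0, 0], [-0.008, 0, 0], [-0.008, 0, -0.001], [-0.008, 0, -0.002], [-0.008, 0, -0.002]], rotation=[[0, 0, 0], [0, 0, 0], [0, 0, 0], [0, 0, 0], [0, 0, 0]], fingers=[0, 0, 0, 0, 0])

```text
time_s: 6.75
ee_pos: [0.529, 0.2246, 0.0448]
orientation: [-0.0, -0.043, 0.999, -0.0]
wrist_force: [-1.7, -0.0, 3.5]
width: 0.0003
gripper_force: 1.7
```

play_rows(translation=[[0, 0, -0.001], [0, 0, -0.002], [0, 0, -0.002]], rotation=[[0, 0, 0], [0, 0, 0], [0, 0, 0]], fingers=[0, 0, 0])

```text
time_s: 7.05
ee_pos: [0.5292, 0.2246, 0.0427]
orientation: [-0.0, -0.043, 0.999, -0.0]
wrist_force: [-2.0, 0.0, 2.4]
width: 0.0006
gripper_force: 1.5
```

```bash
python3 chk.py
```

```text
f 1 18.1 0.21
f 2 8.8 0.0
f 3 8.7 0.0
f 4 8.5 0.0
tcp [355.9 255.3] dark to 250 [0.5292 0.2246 0.0427] [-3.   0.4  1.7] 7.1
```

Contact: a steady 2–3 N that doesn't grow, and flap 1 is now turning, so it is the free one. Pressing on.

play_rows(translation=[[0, 0, -0.002], [0, 0, -0.004], [0, 0, -0.006], [0, 0, -0.006]], rotation=[[0, 0, 0], [0, 0, 0], [0, 0, 0], [0, 0, 0]], fingers=[0, 0, 0, 0])

```text
time_s: 7.5
ee_pos: [0.5292, 0.2246, 0.0365]
orientation: [-0.0, -0.043, 0.999, -0.0]
wrist_force: [0.2, -0.2, 2.0]
width: 0.0004
gripper_force: 0.6
```

play_rows(translation=[[0, 0, -0.002], [0, 0, -0.004], [0, 0, -0.006], [0, 0, -0.006]], rotation=[[0, 0, 0], [0, 0, 0], [0, 0, 0], [0, 0, 0]], fingers=[0, 0, 0, 0])

```text
time_s: 7.9
ee_pos: [0.5289, 0.2245, 0.0304]
orientation: [-0.0, -0.043, 0.999, -0.0]
wrist_force: [-1.6, 0.5, 0.5]
width: 0.0002
gripper_force: 0.6
```

```bash
python3 chk.py
```

```text
f 1 50.0 0.64
f 2 11.1 0.04
f 3 9.1 0.0
f 4 9.0 0.0
tcp [355.3 258.5] dark to 248 [0.5289 0.2245 0.0305] [-0.4  0.3  0. ] 7.95
```

play_rows(translation=[[0, 0, -0.002], [0, 0, -0.004], [0, 0, -0.004]], rotation=[[0, 0, 0], [0, 0, 0], [0, 0, 0]], fingers=[0, 0, 0])

```text
time_s: 8.25
ee_pos: [0.5291, 0.2245, 0.0265]
orientation: [-0.0, -0.043, 0.999, -0.0]
wrist_force: [-1.1, -0.2, 1.0]
width: 0.0007
gripper_force: 0.4
```

play_rows(translation=[[0, 0, -0.001], [0, 0, -0.003], [0, 0, -0.003]], rotation=[[0, 0, 0], [0, 0, 0], [0, 0, 0]], fingers=[0, 0, 0])

```text
time_s: 8.55
ee_pos: [0.5291, 0.2246, 0.0236]
orientation: [-0.0, -0.043, 0.999, -0.0]
wrist_force: [-0.1, 0.5, -0.2]
width: 0.0008
gripper_force: 0.3
```

play_rows(translation=[[0.002, 0, 0], [0.004, 0, 0], [0.004, 0, 0]], rotation=[[0, 0, 0], [0, 0, 0], [0, 0, 0]], fingers=[0, 0, 0])

```text
time_s: 8.85
ee_pos: [0.5333, 0.2246, 0.0237]
orientation: [-0.0, -0.043, 0.999, -0.0]
wrist_force: [-0.5, -0.6, -0.0]
width: 0.0006
gripper_force: 0.6
```

```bash
cat >tilt.py <<'E'
# estimate tilt: raised edge of flap1 in the scene image - fit by rendering flap outline against the diff mask
from h import *
from workcell import bot
import cv2
d=np.load("scene.npz");Ks,Es=d["K"],d["E"]
def sp(P):
    q=Ks@(np.linalg.inv(Es)@np.append(P,1))[:3];return q[:2]/q[2]
a=cv2.imread("pics/scene.png")[:,:,::-1].astype(int);b=bot.capture("scene")["image"].astype(int)
C[:]=[.5600,.0840,0]
g=cv2.GaussianBlur(b.mean(2).astype(np.float32),(0,0),.7);gx=cv2.Sobel(g,5,1,0);gy=cv2.Sobel(g,5,0,1);G=np.hypot(gx,gy)
for t in range(20,86,5):
    th=np.radians(t);x,z=.048*np.cos(th),.078+.048*np.sin(th)
    L=[sp(bw(x,y,z)) for y in np.linspace(.104,.184,40)]
    S=[sp(bw(x*k,.188,.078+(z-.078)*k)) for k in np.linspace(.2,1,20)]
    f=lambda Q:np.mean([G[int(round(v)),int(round(u))] for u,v in Q]).round(1)
    print(t,L[0].round(),L[-1].round(),f(L),f(S))
cv2.imwrite("pics/t.png",np.uint8(b[:,:,::-1]))
E
python3 chk.py; python3 tilt.py
```

```text
f 1 51.7 0.54
f 2 12.3 0.07
f 3 9.3 0.0
f 4 9.1 0.0
tcp [354.2 261.3] dark to 242 [0.5334 0.2246 0.0238] [-2.  -0.2 -1.2] 8.9
20 [332. 251.] [363. 264.] 17.1 31.5
25 [333. 249.] [363. 263.] 19.7 30.1
30 [333. 248.] [364. 261.] 25.5 28.2
35 [334. 246.] [364. 260.] 30.8 26.8
40 [334. 244.] [365. 258.] 34.1 28.0
45 [335. 243.] [366. 256.] 27.5 24.9
50 [336. 241.] [366. 255.] 26.0 22.6
55 [337. 240.] [367. 253.] 26.8 19.5
60 [337. 238.] [368. 251.] 24.6 18.0
65 [338. 237.] [369. 250.] 47.6 16.1
70 [339. 235.] [370. 248.] 56.2 15.9
75 [340. 234.] [370. 247.] 141.6 15.4
80 [340. 233.] [371. 246.] 151.6 17.4
85 [341. 231.] [372. 244.] 102.8 13.5
```

play_rows(translation=[[0.001, 0, 0], [0.002, 0, 0], [0.002, 0, 0]], rotation=[[0, 0, 0], [0, 0, 0], [0, 0, 0]], fingers=[0, 0, 0])

```text
time_s: 9.25
ee_pos: [0.5344, 0.2246, 0.0236]
orientation: [-0.001, -0.043, 0.999, -0.0]
wrist_force: [-7.0, 0.8, 2.5]
width: 0.0003
gripper_force: 3.2
```

play_rows(translation=[[0.001, 0, 0], [0.002, 0, 0], [0.002, 0, 0]], rotation=[[0, 0, 0], [0, 0, 0], [0, 0, 0]], fingers=[0, 0, 0])

```text
time_s: 9.55
ee_pos: [0.5347, 0.2245, 0.0234]
orientation: [-0.003, -0.042, 0.999, -0.0]
wrist_force: [-17.5, 2.5, 11.2]
width: 0.0003
gripper_force: 9.1
```

```bash
python3 tilt.py|tail -7
```

```text
55 [337. 240.] [367. 253.] 27.3 21.1
60 [337. 238.] [368. 251.] 24.1 18.3
65 [338. 237.] [369. 250.] 30.9 12.7
70 [339. 235.] [370. 248.] 44.7 9.9
75 [340. 234.] [370. 247.] 117.6 10.1
80 [340. 233.] [371. 246.] 181.4 12.3
85 [341. 231.] [372. 244.] 109.4 10.5
```

The flap is at its end stop (force rising, raised edge matching about 80°). Backing off, then straight up.

play_rows(translation=[[-0.003, 0, 0], [-0.006, 0, 0], [-0.007, 0, 0], [-0.007, 0, 0.01], [-0.007, 0, 0.03], [-0.007, 0, 0.06], [-0.007, 0, 0.1], [-0.007, 0, 0.14], [-0.007, 0, 0.17], [-0.007, 0, 0.17], [-0.007, 0, 0.17]], rotation=[[0, 0, 0], [0, 0, 0], [0, 0, 0], [0, 0, 0], [0, 0, 0], [0, 0, 0], [0, 0, 0], [0, 0, 0], [0, 0, 0], [0, 0, 0], [0, 0, 0]], fingers=[0, 0, 0, 0, 0, 0, 0, 0, 0, 0, 0])

```text
time_s: 10.7
ee_pos: [0.5306, 0.2247, 0.1948]
orientation: [0.001, -0.043, 0.999, 0.0]
wrist_force: [0.5, 0.9, 0.0]
width: 0.0003
gripper_force: 0.0
```

```bash
python3 tilt.py|tail -7; python3 chk.py
```

```text
55 [337. 240.] [367. 253.] 27.0 21.1
60 [337. 238.] [368. 251.] 23.9 19.6
65 [338. 237.] [369. 250.] 41.3 14.0
70 [339. 235.] [370. 248.] 102.1 10.9
75 [340. 234.] [370. 247.] 50.7 10.2
80 [340. 233.] [371. 246.] 48.2 12.6
85 [341. 231.] [372. 244.] 66.0 12.7
f 1 53.0 0.56
f 2 6.1 0.0
f 3 6.1 0.0
f 4 6.0 0.0
tcp [363.2 211.5] dark to 240 [0.5296 0.2244 0.193 ] [-0.8  0.2  0.8] 10.8
```

play_rows(translation=[[-0.03, 0.04, 0.02], [-0.06, 0.08, 0.02], [-0.09, 0.12, 0.02], [-0.12, 0.16, 0.02], [-0.15, 0.2, 0.02], [-0.18, 0.24, 0.02], [-0.21, 0.28, 0.02], [-0.22, 0.32, 0.02], [-0.22, 0.32, 0.02], [-0.22, 0.32, 0.02]], rotation=[[0, 0, 0], [0, 0, 0], [0, 0, 0], [0, 0, 0], [0, 0, 0], [0, 0, 0], [0, 0, 0], [0, 0, 0], [0, 0, 0], [0, 0, 0]], fingers=[0, 0, 0, 0, 0, 0, 0, 0, 0, 0])

```text
time_s: 11.8
ee_pos: [0.3095, 0.5445, 0.2122]
orientation: [-0.001, -0.043, 0.999, -0.001]
wrist_force: [-0.8, 0.4, -0.6]
width: 0.0004
gripper_force: 0.0
```

```bash
python3 - <<'E'
from h import *
from workcell import bot
import cv2
# register box in each view by phase: reference = original images; profile along box x through flap1 (new) and flap2
for n,P0 in(("top",(.5665,.0825,0)),("scene",(.5600,.0840,0))):
    d=np.load(n+".npz");K_,E_=d["K"],d["E"];C[:]=P0
    b=bot.capture(n)["image"].mean(2);a=cv2.imread(f"pics/{n}.png").mean(2)
    def sp(P):
        q=K_@(np.linalg.inv(E_)@np.append(P,1))[:3];return q[:2]/q[2]
    def prof(im,y0,y1):
        out=[]
        for x in np.arange(-.07,.072,.004):
            pts=np.float32([sp(bw(x,y,.08)) for y in np.linspace(y0,y1,30)])
            out.append(cv2.remap(im.astype(np.float32),pts[:,:1].copy(),pts[:,1:].copy(),1).mean())
        return np.int32(out)
    print(n,"x mm",np.arange(-70,72,4).tolist())
    for lab,im in(("old",a),("new",b)):
        print(lab,"f1",prof(im,.11,.18).tolist())
    print("f2",prof(b,.014,.084).tolist())
s=bot.state();print(s["ee_pos"],s["time_s"])
E
```

```text
top x mm [-70, -66, -62, -58, -54, -50, -46, -42, -38, -34, -30, -26, -22, -18, -14, -10, -6, -2, 2, 6, 10, 14, 18, 22, 26, 30, 34, 38, 42, 46, 50, 54, 58, 62, 66, 70]
old f1 [91, 64, 57, 56, 91, 82, 86, 91, 88, 90, 90, 89, 93, 94, 95, 96, 96, 95, 78, 100, 99, 100, 99, 100, 101, 97, 96, 99, 102, 108, 61, 114, 84, 89, 89, 89]
new f1 [92, 64, 57, 56, 91, 82, 87, 83, 82, 80, 79, 81, 82, 83, 67, 67, 67, 63, 67, 70, 75, 75, 97, 81, 87, 90, 72, 64, 64, 64, 61, 91, 85, 90, 89, 89]
f2 [92, 63, 58, 78, 138, 61, 108, 124, 118, 120, 119, 115, 122, 122, 122, 122, 122, 123, 94, 123, 122, 122, 122, 122, 122, 115, 115, 117, 121, 127, 65, 138, 90, 91, 90, 90]
scene x mm [-70, -66, -62, -58, -54, -50, -46, -42, -38, -34, -30, -26, -22, -18, -14, -10, -6, -2, 2, 6, 10, 14, 18, 22, 26, 30, 34, 38, 42, 46, 50, 54, 58, 62, 66, 70]
old f1 [73, 72, 71, 68, 69, 85, 109, 117, 122, 128, 128, 127, 128, 132, 138, 141, 142, 143, 142, 134, 134, 146, 150, 151, 152, 154, 151, 148, 148, 150, 157, 153, 137, 141, 125, 104]
new f1 [74, 72, 71, 69, 70, 86, 111, 115, 105, 106, 115, 111, 102, 98, 98, 98, 98, 98, 98, 98, 95, 92, 95, 98, 98, 98, 98, 98, 99, 109, 123, 128, 128, 127, 116, 104]
f2 [104, 97, 93, 93, 97, 122, 148, 150, 166, 186, 186, 181, 180, 185, 193, 195, 196, 195, 193, 181, 174, 187, 194, 195, 194, 193, 188, 181, 179, 181, 188, 180, 146, 145, 135, 107]
[0.31029189 0.54346908 0.21276126] 11.9
```

```bash
python3 -c "
from workcell import bot
print(bot.close_job())"
```

```text
the job is handed in; nothing more can be done
None
```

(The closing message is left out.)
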